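Push the doughnut tray home and slide the display case shut

TASK

A tray of doughnuts sticks out of the open right-hand doorway of the display case: push it fully home against its stop with the fingertips, then slide the right-hand door fully shut by pushing it sideways at its black pull bar. Only push: do not lift or tip the tray, do not touch the doughnuts, and leave the left-hand door shut and the other things on the table where they are.

Things in the scene. Friction and masses are not known exactly. Their poses are not given: they have to be found in the camera images.
- case: Fixed pastry display case, clear acrylic and aluminium on a white plinth, 340 (x) x 480 (y) x 250 mm high. Origin: on the table, below the middle of its rear face. Its -x side (rear, with the doors) faces the robot; +y is left as seen from there, z up. Right-hand door covers y < 0, left-hand door y > 0. The left bay holds another full tray, already home behind the shut left-hand door.
- bay (a point): Point on the case, on the right bay's centre line at floor height (x = 20, y = -124, z = 55 mm of the case), where the foot of the tray's rear rim (outer face) lies when the tray is fully home, its front rim against a stop bar. Low runners 181 mm apart guide the tray along the case's x. Floor and sill are level and end at case x = 0, straight down to the table.
- header (a point): Middle of the rear edge of the aluminium header over both doors, its top edge (case x = 0, y = 0, z = 250 mm). The header is 14 mm high, so the doorway is open from 55 to 236 mm above the table, and with the right-hand door open about 195 to 215 mm wide, from the right corner post (inner face at case y = -225 mm) to the door's edge.
- tray: Loose aluminium baking tray, 290 (x) x 170 (y) mm, upright rim 25 mm high and 4 mm thick all round, carrying four doughnuts in its rear half. About 0.5 to 0.75 kg in all; slides on the case's floor at roughly 2 to 6 N. Its rear (-x) end sticks out 30 to 80 mm through the open doorway. Origin: centre of its underside; axes nearly parallel to the case's. Home: origin at case x = 165 mm.
- tray_rim (a point): Middle of the tray's rear rim, on its outer face and at its top edge, 25 mm above the tray's underside (80 mm above the table): the face to push.
- door (a joint): Right-hand sliding door, how far open in m: 0 = fully shut, 0.215 = fully open; starts 0.195 to 0.215, opens along the case's +y, in front of the left-hand door. Clear panel 4 mm thick, 235 mm wide, 58 to 238 mm above the table, mid-plane at case x = 4 mm. About 2 N of friction plus slight damping; stays where left. The tray blocks it while sticking out.
- pull (a point): Middle of the left (+y) face of the right-hand door's black upright pull bar: the face to push. The bar stands on the door's right-hand (-y) edge, 12 mm wide, 160 mm tall (72 to 232 mm above the table), and ends 22 mm out from the panel's rear face. This point: 11 mm out from that face, 152 mm above the table; with the door shut at case x = -9, y = -213 mm.
- left_door (a joint): Left-hand sliding door on the inner groove, now shut: 0 = shut, m. A like panel without a bar, mid-plane at case x = 12 mm. It is to stay shut.
- left_panel (a point): Middle of the left-hand door's panel, 152 mm above the table.
- doughnut1: Loose filled doughnut with brown glaze, about 75 mm across and 37 mm high, 60 g, lying on the tray floor (rear row, right). Origin: centre of its underside.
- doughnut2: Loose filled doughnut with brown glaze, about 75 mm across and 37 mm high, 60 g, lying on the tray floor (rear row, left). Origin: centre of its underside.
- doughnut3: Loose filled doughnut with brown glaze, about 75 mm across and 37 mm high, 60 g, lying on the tray floor (middle row, right). Origin: centre of its underside.
- doughnut4: Loose filled doughnut with brown glaze, about 75 mm across and 37 mm high, 60 g, lying on the tray floor (middle row, left). Origin: centre of its underside.
- collection_box: Bystander: red carton collection box with a white band, 90 x 90 x 150 mm, loose. Origin: centre of its underside.
- mug: Bystander: blue mug, 80 mm across and 95 mm high, handle at its +y, loose. Origin: centre of its underside.
- tongs: Bystander: steel serving tongs with red tips lying flat, about 260 mm long (x), 50 mm wide and 18 mm high, loose. Origin: middle of their length, on the table.
Mind the look-alikes: they are no part of the job. Leave any blue look-alike of the doughnut2 alone. What is shaped like the doughnut1 but turquoise is not meant.

How it is judged:
On the way, in this order (a step that is already met when the one before it is completed fails the run):
1. the tray is pushed home against its stop (x of tray in the frame of case above 0.158 m and z of tray in the frame of case below 0.06 m and angle between the x axis of tray and the x axis of case, either way round below 0.08 rad), for 0.2 s.
2. the right-hand door is pushed shut (value of joint door below 0.005 m), for 0.2 s.
At the end, for the whole second after the job is handed in: The tray lies flat in the right bay within 7 mm of its stop, and at rest, with all four doughnuts lying flat on it; the right-hand door is shut to within 5 mm and the left-hand door to within 6 mm (all of step 1 and value of joint door below 0.005 m and value of joint left_door below 0.006 m and linear speed of tray below 0.01 m/s and angle between each of doughnut1, doughnut2, doughnut3, doughnut4's own z axis and vertical below 0.25 rad and z of doughnut1 in the frame of tray between 0.002 and 0.012 m and z of doughnut2 in the frame of tray between 0.002 and 0.012 m and z of doughnut3 in the frame of tray between 0.002 and 0.012 m and z of doughnut4 in the frame of tray between 0.002 and 0.012 m); the robot touches nothing.
It fails at once if the tray is lifted or tipped (z of tray in the frame of case above 0.067 m or angle between tray's own z axis and vertical above 0.1 rad).
It fails at once if a doughnut is touched by the robot (contact force between any of the fingers, the arm and doughnut1 above 0.5 N or contact force between any of the fingers, the arm and doughnut2 above 0.5 N or contact force between any of the fingers, the arm and doughnut3 above 0.5 N or contact force between any of the fingers, the arm and doughnut4 above 0.5 N).
It fails at once if a doughnut is lifted, tipped or loses its place on the tray (angle between any of doughnut1, doughnut2, doughnut3, doughnut4's own z axis and vertical above 0.4 rad or z of any of doughnut1, doughnut2, doughnut3, doughnut4 in the frame of tray above 0.02 m).
It fails at once if the left-hand door is slid open (value of joint left_door above 0.02 m).
It fails at once if a bystander is moved (distance of any of collection_box, mug, tongs from where it was at the start of the episode above 0.02 m).
It also fails if it takes over 48 s, if anything falls off the work surface, if the arm or the gripper's body presses on something with over 40 N, if the wrist force passes 120 N, or if a joint passes its speed limit or range.

ROBOT

A 6-joint arm with a two-finger parallel gripper is mounted at the origin on the work surface. World frame = base frame: x ahead of the robot, y to its left, z up, the work surface at z = 0. Lengths are in m, angles in rad, forces in N, time in s.
With the tool pointing down it reaches from about 0.25 to 0.775 m from the base axis. Payload 4 kg.
Tool frame: the origin (TCP) lies between the finger pads; the fingertips stand 25 mm ahead of it and the grasp point (between the pads) lies 6 mm ahead of it; z points along the fingers, y is the line along which they close (so a half turn about z gives the same grasp; the last joint's range is limited). The gripper opens to 94 mm and grips with 3 to 60 N. Pads are 16 mm wide; open, the fingers measure 119 mm over their backs; the gripper's body (75 mm by 177 mm) begins 78 mm behind the grasp point.
Start: joints at [1.029, 0.087, 1.371, -0, 1.684, -0.103], TCP at [0.234, 0.498, 0.231] pointing down, gripper open.
Joint ranges: [-3.1, 3.1], [-0.76, 2.03], [0.27, 2.55], [-1.08, 4.22], [0.17, 2.65], [-2.57, 2.57]. Speed limits (rad/s): [2.79, 2.79, 3.14, 3.14, 3.14, 3.14].

INTERFACE

Orientations are given as a 3x3 rotation matrix whose columns are the frame's x, y, z axes.
In Python, from workcell import ctrl gives the robot as it stands.
- The arm moves only by the tool drive_tool, never from a script. Its argument "plan" is a list of rows, each an object with "xyz": the shift along the tool's x, y, z in cm, a list of three; "yaw": the turn about the tool's z in degrees. A call has 1 to 12 rows; each row shifts and turns the commanded pose from where the row before left it, along the tool's axes as they then stand; what a row does not reach is not made up. A row lasts 1/12 s, in which the tool goes at most 41.7 mm and 7.16 degrees, less where a joint would pass 70% of its speed; a pose out of reach is approached as far as the arm can. A call with a gripper value outside its range is refused whole. "hand" is the finger opening in cm, from 0 to 9.4, set as the call begins (left out, the last holds). The fingers move at their own pace and stop on an object; "force" is the grip in N (left out, the last holds). Time passes only in rows, so rows that do not move let the fingers close. It gives the time, the measured TCP pose, the force, the opening and the grip force at its end, in the units of the state.
- ctrl.observe(): the state, without advancing time (a new reading comes with each control period).
- ctrl.get_image(name): name is "side" or "top" or "wrist"; returns (picture, depth): 384x512x3 uint8, red, green, blue; 384x512 float32, m along the optical axis (not along the pixel's ray), 0 where there is no reading.
- ctrl.camera_info(name): a dict with "fx", "fy", "cx", "cy" (pixels), "rvec" (rotation vector, rad) and "tvec" (3), from world to camera coordinates, as OpenCV has them. Camera axes: x right, y down, z forward; pixel columns grow to the right and rows downward; lengths in m; the calibration is good to about 2 mm. A picture is of the moment at which its call begins: read the wrist's pose just before it. camera_info takes no time and is no camera call; for the wrist camera it gives the pose at the moment of the call.
- ctrl.job_done(): hands the job in; it is judged then, once.
Trained networks look in the newest picture that a camera, given by its name, has taken for a name from the list of things; names that differ only in an ending like _2 or _b are one class to them, and where a whole thing is asked for, a point or a joint stands for the part that bears it (a point fixed in the world has none). Each returns a list of dicts, best first, with "score" (0 to 1); they miss things now and then, are a little off and sometimes report something else, mostly with a low value. They report only what shows in the picture. A call takes as long as a camera call. They do not tell look-alikes from the thing itself.
- ctrl.look_for(target, camera): "xy" ([column, row] in pixels, amid what is visible of it).
The state is a dict: "time": time; "joints": joint angles; "joint_velocities": joint speeds; "tau": joint torques, N m; "tcp_pos": TCP position; "tcp_rot": TCP orientation; "ft_force": force on the tool from outside, world axes, zero at the start; "wrist_torque": the same for the moment, N m; "finger_gap": finger opening in m; "finger_force": force on a finger pad.
Only numpy, scipy, OpenCV 4.12 (cv2) and the standard library are available. Lean on these libraries where they do the work, as an engineer would, in place of code of your own. Each camera call takes 0.05 s, during which the arm holds its last target. There are 200 camera calls.

## Working session

There is one attempt and no reset: what is moved stays moved. The work goes in short steps, Python scripts to look and compute and a tool call to move; the robot and the scene stay as the last step left them, time stands still between calls to the robot, and variables do not carry over. Pictures are saved under pics/ and viewed, at most 10 in all, crops included, and the job is handed in when it is done.

Besides the shell and the picture viewer there is one more tool, called after "Emit:" by a JSON object that holds its "fn" and its "kwargs". drive_tool: Moves the arm, as the interface text tells. Its arguments: {"type":"object","properties":{"plan":{"type":"array","items":{"type":"object","properties":{"xyz":{"type":"array","items":{"type":"number"}},"yaw":{"type":"number"}}}},"hand":{"type":"number"},"force":{"type":"number"}},"required":["plan"]}

```bash
mkdir -p pics; cat > h.py <<'E'
import numpy as np, cv2
from workcell import ctrl
def cam(n):
    c=ctrl.camera_info(n); K=np.array([[c['fx'],0,c['cx']],[0,c['fy'],c['cy']],[0,0,1]])
    R=cv2.Rodrigues(np.array(c['rvec'],float))[0]; return K,R,np.array(c['tvec'],float).ravel()
def ray(n,uv):
    K,R,t=cam(n); d=R.T@np.linalg.inv(K)@np.array([uv[0],uv[1],1.]); return -R.T@t,d
def at_z(n,uv,z):
    o,d=ray(n,uv); return o+d*(z-o[2])/d[2]
def tri(n1,a,n2,b):
    o,d=ray(n1,a);p,e=ray(n2,b); s=np.linalg.lstsq(np.c_[d,-e],p-o,rcond=None)[0]
    x,y=o+d*s[0],p+e*s[1]; return (x+y)/2,np.linalg.norm(x-y)
def dep(n,uv,D):
    o,d=ray(n,uv); u,v=int(round(uv[0])),int(round(uv[1])); w=D[v-1:v+2,u-1:u+2]; w=w[w>0]
    return o+d*np.median(w) if w.size else None
def proj(n,P):
    K,R,t=cam(n); q=(np.atleast_2d(P)@R.T+t)@K.T; return q[:,:2]/q[:,2:]
E
python3 - <<'E'
from h import *
np.set_printoptions(precision=3,suppress=True)
ims=[]
for n in ['side','top']:
    im,D=ctrl.get_image(n); cv2.imwrite(f'pics/{n}0.png',cv2.resize(im[:,:,::-1],(800,600),interpolation=cv2.INTER_CUBIC)); np.save(f'{n}D.npy',D)
    K,R,t=cam(n); print(n,K[0,0],-R.T@t,R[2])
    for k in ['case','header','bay','tray','tray_rim','door','pull','left_panel','doughnut1','collection_box','mug','tongs']:
        r=ctrl.look_for(k,n)
        for q in r[:4]: print(k,np.round(q['xy'],1),round(q['score'],2),dep(n,q['xy'],D))
E
```

```text
side 362.60711571776915 [-0.125 -0.032  1.004] [ 0.643 -0.028 -0.765]
case [210. 143.] 0.7 [0.717 0.065 0.249]
bay [210.3 143.6] 0.69 [0.713 0.064 0.249]
tray [261.1 189.5] 0.72 [ 0.679 -0.091  0.061]
tray_rim [261.  189.8] 0.91 [ 0.678 -0.09   0.06 ]
door [190.3 179.3] 0.72 [0.649 0.134 0.162]
pull [189.2 179.9] 0.63 [0.651 0.139 0.157]
pull [149.5 176.1] 0.33 [0.669 0.263 0.165]
pull [266.9 194.8] 0.21 [ 0.627 -0.106  0.094]
left_panel [151.6 180. ] 0.53 [0.669 0.261 0.147]
doughnut1 [288.3 244.9] 0.77 [ 0.469 -0.161  0.035]
doughnut1 [247.9 176.4] 0.74 [ 0.713 -0.048  0.093]
doughnut1 [273.  175.5] 0.73 [ 0.711 -0.133  0.094]
doughnut1 [231.1 240.8] 0.64 [0.496 0.016 0.034]
collection_box [369.2 244.8] 0.98 [ 0.386 -0.367  0.148]
mug [109.7 269.8] 0.71 [0.433 0.391 0.006]
top 371.8797618612456 [ 0.308 -0.072  1.361] [ 0.212  0.021 -0.977]
case [232.5 120.8] 0.77 [0.768 0.036 0.249]
header [232.4 117.7] 0.58 [0.779 0.038 0.249]
header [280.9 156.6] 0.55 [ 0.708 -0.131  0.097]
bay [234. 118.] 0.77 [0.779 0.032 0.248]
tray [264.3 189.5] 0.91 [ 0.591 -0.081  0.07 ]
tray [235.4 118.7] 0.36 [0.776 0.028 0.25 ]
tray_rim [267.6 185.2] 0.84 [ 0.61  -0.092  0.059]
door [202.4 163.3] 0.76 [0.651 0.136 0.146]
pull [203.8 162.8] 0.87 [0.652 0.131 0.147]
pull [132.2 233.3] 0.64 [0.409 0.389 0.004]
left_panel [279.2 158.4] 0.28 [ 0.654 -0.119  0.248]
doughnut1 [276.8 177. ] 0.87 [ 0.633 -0.121  0.096]
doughnut1 [256.9 174.7] 0.85 [ 0.637 -0.051  0.094]
doughnut1 [236.8 213.5] 0.85 [0.504 0.012 0.035]
doughnut1 [286.6 222.3] 0.72 [ 0.485 -0.168  0.034]
collection_box [356.  241.6] 0.96 [ 0.422 -0.387  0.151]
mug [133.2 233.1] 0.91 [0.41  0.386 0.003]
mug [269.3 185.8] 0.49 [ 0.608 -0.098  0.059]
tongs [388.1 233.3] 0.78 [ 0.473 -0.537  0.014]
```

View pics/side0.png

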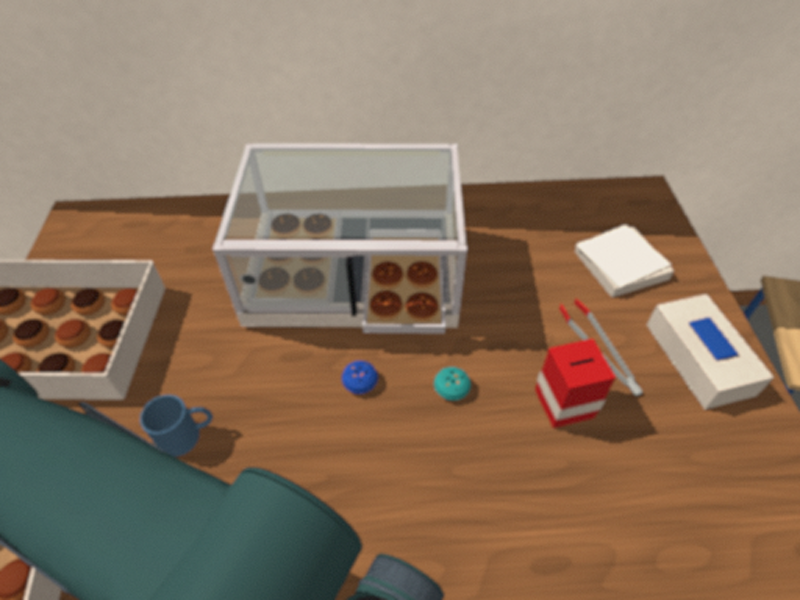

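View pics/top0.png

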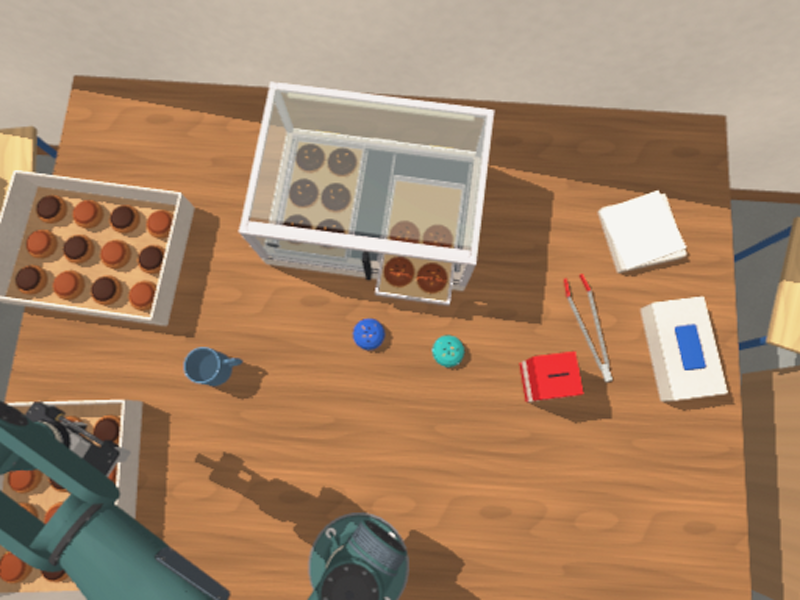

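Side view: the pale rear rim of the wanted tray is at about (404,328) of 800x600, and the black pull bar at (352,285). The blue (360,378) and turquoise (453,384) doughnuts on the table are look-alikes, so I leave them alone. The mug is at (172,425), the red box at (575,383), and the tongs at (605,345). In the top view the rim runs from (376,294) to (450,303), and the header's rear edge from (241,232) to (474,262).

```bash
python3 - <<'E'
from h import *
np.set_printoptions(precision=4,suppress=True)
s=ctrl.observe(); print(s['tcp_rot'],s['tcp_pos'],s['time'],s['finger_gap'],s['ft_force'])
f=.64
P=lambda a:np.array(a)*f
pts={'hdrL':((218,251),(241,233)),'hdrR':((466,250),(474,262)),'rimL':((363,325),(377,291)),'rimR':((446,326),(450,300)),'barTop':((350,257),(366,252))}
for k,(a,b) in pts.items():
    print(k,*tri('side',P(a),'top',P(b)))
for k,z in (('hdrL',.25),('hdrR',.25),('rimL',.08),('rimR',.08)):
    print(k,at_z('side',P(pts[k][0]),z),at_z('top',P(pts[k][1]),z))
A=[]
for n,(x0,y0,x1,y1) in (('side',(130,130,320,225)),('top',(140,130,320,200))):
    im=cv2.imread(f'pics/{n}0.png'); c=im[int(y0/f):int(y1/f),int(x0/f):int(x1/f)]
    A.append(cv2.resize(c,(800,int(800*c.shape[0]/c.shape[1])),interpolation=cv2.INTER_CUBIC)[:300])
cv2.imwrite('pics/crop1.png',np.vstack([a if a.shape[0]<=300 else a[:300] for a in A]))
print([a.shape for a in A])
im,D=ctrl.get_image('wrist'); cv2.imwrite('pics/w0.png',im[:,:,::-1]); K,R,t=cam('wrist'); print('wristcam',-R.T@t,R[2])
E
```

```text
[[-0.9053  0.4248  0.0001]
 [ 0.4248  0.9053  0.0001]
 [-0.      0.0001 -1.    ]] [0.2337 0.4979 0.2305] 1.3 0.09403730199283147 [ 0.5274 -1.5976  0.9265]
hdrL [0.6587 0.2741 0.2443] 0.0018929024771765547
hdrR [ 0.6311 -0.1966  0.2429] 0.0007041043617762392
rimL [0.5971 0.0052 0.0712] 0.006678990979069395
rimR [ 0.5894 -0.1649  0.0635] 0.001348180940975113
barTop [0.641  0.0225 0.2288] 0.002184789130868886
hdrL [0.6527 0.2708 0.25  ] [0.6569 0.2734 0.25  ]
hdrR [ 0.624  -0.1954  0.25  ] [ 0.6291 -0.1955  0.25  ]
rimL [0.5905 0.0081 0.08  ] [0.595  0.0013 0.08  ]
rimR [ 0.5769 -0.1619  0.08  ] [ 0.5857 -0.1643  0.08  ]
[(300, 800, 3), (300, 800, 3)]
wristcam [0.167  0.5282 0.3859] [ 0.2306 -0.1081 -0.967 ]
```

View pics/crop1.png

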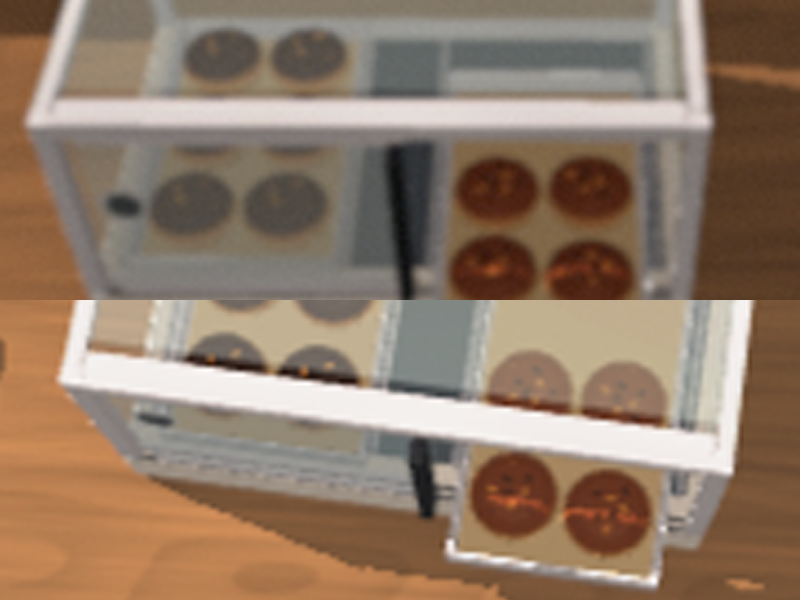

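Case rear-edge middle is at about (0.643, 0.039) with yaw about -3.4°, and the tray sticks out about 45 mm. The four doughnuts in the doorway tray are the real ones. The tool only points down, so the body has to clear the header. I'll turn tool y along case x, so one open finger leads, and then look at the gripper's shape.

Emit:
{"fn": "drive_tool", "kwargs": {"plan": [{"xyz": [0, 0, -1], "yaw": 6.8}, {"xyz": [0, 0, -1], "yaw": 6.8}, {"xyz": [0, 0, -1], "yaw": 6.8}, {"xyz": [0, 0, -1], "yaw": 6.8}, {"xyz": [0, 0, -1], "yaw": 6.8}, {"xyz": [0, 0, -1], "yaw": 6.8}, {"xyz": [0, 0, -1], "yaw": 6.8}, {"xyz": [0, 0, -1], "yaw": 6.8}, {"xyz": [0, 0, -1], "yaw": 6.8}, {"xyz": [0, 0, -1], "yaw": 7.1}]}}

```text
time: 2.18
tcp_pos: [0.2336, 0.4979, 0.331]
tcp_rot: [[0.066, 0.998, 0.0], [0.998, -0.066, 0.0], [0.0, 0.0, -1.0]]
ft_force: [0.4, -0.4, 0.1]
finger_gap: 0.0941
finger_force: 0.0
```

Emit:
{"fn": "drive_tool", "kwargs": {"plan": [{"xyz": [-3, 1.2, 0], "yaw": 0}, {"xyz": [-3, 1.2, 0], "yaw": 0}, {"xyz": [-3, 1.2, 0], "yaw": 0}, {"xyz": [-3, 1.2, 0], "yaw": 0}, {"xyz": [-3, 1.2, 0], "yaw": 0}, {"xyz": [-3, 1.2, 0], "yaw": 0}, {"xyz": [-3, 1.2, 0], "yaw": 0}, {"xyz": [-3, 1.2, 0], "yaw": 0}, {"xyz": [-3, 1.2, 0], "yaw": 0}, {"xyz": [-3, 1.2, 0], "yaw": 0}, {"xyz": [-3, 1.2, 0], "yaw": 0}, {"xyz": [-3, 1.2, 0], "yaw": 0}]}}

```text
time: 3.18
tcp_pos: [0.3558, 0.1284, 0.3308]
tcp_rot: [[0.06, 0.998, 0.001], [0.998, -0.06, 0.0], [0.0, 0.001, -1.0]]
ft_force: [0.2, 0.9, -0.4]
finger_gap: 0.0942
finger_force: 0.0
```

Emit:
{"fn": "drive_tool", "kwargs": {"plan": [{"xyz": [-3.5, 1.2, 0], "yaw": 0}, {"xyz": [-3.5, 1.2, 0], "yaw": 0}, {"xyz": [-3.5, 1.2, 0], "yaw": 0}, {"xyz": [-3.5, 1.2, 0], "yaw": 0}, {"xyz": [-3.5, 1.2, 0], "yaw": 0}, {"xyz": [-3.5, 1.2, 0], "yaw": 0}, {"xyz": [0, 0, 0], "yaw": 0}]}}

```text
time: 3.77
tcp_pos: [0.4157, -0.0893, 0.3293]
tcp_rot: [[0.068, 0.998, -0.002], [0.998, -0.068, -0.002], [-0.002, -0.002, -1.0]]
ft_force: [-0.5, 0.7, 0.1]
finger_gap: 0.0941
finger_force: 0.0
```

```bash
python3 - <<'E'
from h import *
np.set_printoptions(precision=3,suppress=True)
s=ctrl.observe(); p=np.array(s['tcp_pos']); print(p,s['joints'])
A=[]
for n in ['side','top']:
    im,D=ctrl.get_image(n); K,R,t=cam(n)
    v,u=np.mgrid[:384,:512]; q=np.stack([(u-K[0,2])/K[0,0]*D,(v-K[1,2])/K[1,1]*D,D],-1)-t
    W=q@R; m=(D>0)&(np.abs(W[...,0]-p[0])<.2)&(np.abs(W[...,1]-p[1])<.2)&(W[...,2]>.26)
    T=(W[m]-p)@np.array(s['tcp_rot'])
    print(n)
    for z in np.arange(-.36,.03,.02):
        k=T[(T[:,2]>=z)&(T[:,2]<z+.02)]
        if len(k)>3: print('%.2f'%z,len(k),'x',np.percentile(k[:,0],[1,99]),'y',np.percentile(k[:,1],[1,99]))
    c=proj(n,p+[0,0,.1])[0].astype(int); x0,y0=np.clip(c-[100,75],0,[312,234])
    A.append(cv2.resize(im[y0:y0+150,x0:x0+200,::-1],(400,300),interpolation=cv2.INTER_CUBIC))
im,D=ctrl.get_image('wrist'); cv2.imwrite('pics/geo.png',np.vstack([np.hstack(A),np.hstack([cv2.resize(im[:,:,::-1],(400,300)),np.zeros((300,400,3),np.uint8)])]))
np.save('wD.npy',D)
E
```

```text
[ 0.416 -0.089  0.329] [-0.343 -0.189  1.44  -0.003  1.891 -0.276]
side
-0.36 1716 x [-0.058  0.073] y [-0.092  0.006]
-0.34 1558 x [-0.058  0.088] y [-0.147 -0.018]
-0.32 2975 x [-0.05   0.098] y [-0.204 -0.024]
-0.30 1237 x [-0.047  0.103] y [-0.202 -0.01 ]
-0.28 585 x [-0.043  0.103] y [-0.196 -0.01 ]
-0.26 307 x [-0.027  0.061] y [-0.188 -0.009]
-0.24 195 x [-0.008  0.035] y [-0.16  -0.007]
-0.22 167 x [-0.003  0.038] y [-0.039 -0.004]
-0.20 14 x [0.003 0.038] y [-0.033 -0.004]
-0.16 5 x [-0.032 -0.03 ] y [-0.041 -0.037]
-0.12 268 x [-0.032  0.008] y [-0.091 -0.057]
-0.10 89 x [-0.032  0.01 ] y [-0.088 -0.022]
-0.08 47 x [-0.032  0.012] y [-0.082 -0.08 ]
-0.06 11 x [-0.006  0.009] y [-0.062 -0.059]
-0.04 42 x [-0.007  0.009] y [-0.062 -0.059]
-0.02 42 x [-0.007  0.009] y [-0.061 -0.058]
0.00 39 x [-0.008  0.011] y [-0.061 -0.049]
top
-0.36 1537 x [-0.06   0.072] y [-0.092  0.045]
-0.34 712 x [-0.045  0.089] y [-0.149  0.041]
-0.32 1775 x [-0.015  0.096] y [-0.204 -0.043]
-0.30 538 x [-0.03   0.104] y [-0.207 -0.028]
-0.28 221 x [-0.02   0.091] y [-0.195 -0.034]
-0.26 138 x [-0.006  0.074] y [-0.138 -0.034]
-0.24 9 x [0.001 0.024] y [-0.035 -0.026]
-0.22 36 x [-0.012  0.028] y [-0.037 -0.023]
-0.20 7 x [-0.015  0.032] y [-0.037 -0.02 ]
-0.18 123 x [-0.031  0.034] y [-0.041 -0.021]
-0.16 24 x [-0.028  0.033] y [-0.041 -0.027]
-0.14 13 x [-0.018  0.022] y [-0.073 -0.04 ]
-0.12 475 x [-0.029  0.033] y [-0.088  0.087]
-0.10 46 x [-0.031  0.034] y [-0.059 -0.037]
```

View pics/geo.png

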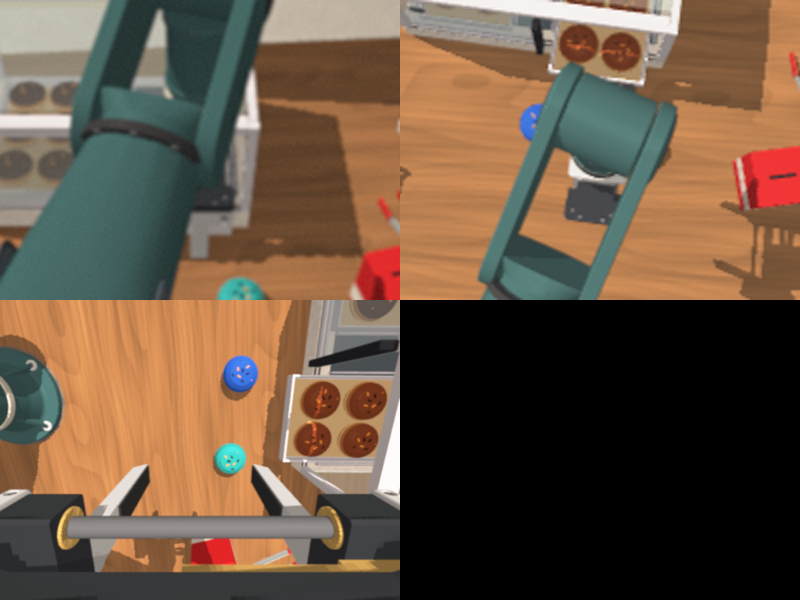

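The wide body is only about 50 mm tall (tool z from -0.07 to -0.12). At pushing height its top is near z 0.21, so it passes under the header (0.236). Above it the neck has a radius of about 41 mm. With the open finger's back leading by 59.5 mm, the tray can go home just before the neck reaches the header. I lower to TCP z of about 0.087, over the gap between the blue and turquoise look-alikes.

Emit:
{"fn": "drive_tool", "kwargs": {"plan": [{"xyz": [0.16, 0, 2.2], "yaw": 0}, {"xyz": [0.16, 0, 2.2], "yaw": 0}, {"xyz": [0.16, 0, 2.2], "yaw": 0}, {"xyz": [0.16, 0, 2.2], "yaw": 0}, {"xyz": [0.16, 0, 2.2], "yaw": 0}, {"xyz": [0.16, 0, 2.2], "yaw": 0}, {"xyz": [0.16, 0, 2.2], "yaw": 0}, {"xyz": [0.16, 0, 2.2], "yaw": 0}, {"xyz": [0.16, 0, 2.2], "yaw": 0}, {"xyz": [0.16, 0, 2.2], "yaw": 0}, {"xyz": [0.16, 0, 2.2], "yaw": 0}, {"xyz": [0, 0, 0], "yaw": 0}], "hand": 9.4, "force": 40}}

```text
time: 4.92
tcp_pos: [0.4128, -0.0636, 0.0845]
tcp_rot: [[0.057, 0.998, -0.008], [0.998, -0.057, 0.003], [0.003, -0.008, -1.0]]
ft_force: [-1.7, 0.3, 1.0]
finger_gap: 0.0938
finger_force: 0.0
```

Emit:
{"fn": "drive_tool", "kwargs": {"plan": [{"xyz": [0, 1.5, 0], "yaw": 0}, {"xyz": [0, 1.5, 0], "yaw": 0}, {"xyz": [0, 1.5, 0], "yaw": 0}, {"xyz": [0, 1.5, 0], "yaw": 0}, {"xyz": [0, 1.5, 0], "yaw": 0}, {"xyz": [0, 1, 0], "yaw": 0}, {"xyz": [0, 0.5, 0], "yaw": 0}, {"xyz": [0, 0, 0], "yaw": 0}, {"xyz": [0, 0, 0], "yaw": 0}]}}

```text
time: 5.67
tcp_pos: [0.5058, -0.0714, 0.0889]
tcp_rot: [[0.059, 0.998, -0.0], [0.998, -0.059, 0.0], [0.0, -0.0, -1.0]]
ft_force: [-0.7, 0.4, -0.5]
finger_gap: 0.094
finger_force: 0.0
```

```bash
python3 - <<'E'
from h import *
np.set_printoptions(precision=4,suppress=True)
s=ctrl.observe(); p=np.array(s['tcp_pos']); print(p,s['time'],s['ft_force']); Rt=np.array(s['tcp_rot'])
im,D=ctrl.get_image('wrist'); im2,D2=ctrl.get_image('top')
for k in ['tray_rim','tray','pull']:
    for n,d in (('wrist',D),('top',D2)):
        for q in ctrl.look_for(k,n)[:2]: print(k,n,q['xy'],round(q['score'],2),dep(n,q['xy'],d))
c=proj('top',[.65,-.05,.15])[0].astype(int); x0,y0=np.clip(c-[100,75],0,[312,234]); print(x0,y0)
cv2.imwrite('pics/v5.png',np.hstack([cv2.resize(im2[y0:y0+150,x0:x0+200,::-1],(400,300),interpolation=cv2.INTER_CUBIC),cv2.resize(im[:,:,::-1],(400,300))]))
E
```

```text
[ 0.5058 -0.0714  0.0889] 5.6667 [-0.672   0.4089 -0.4905]
tray_rim wrist [402.4, 170.7] 0.69 [ 0.6102 -0.042   0.0605]
tray_rim top [268.8, 166.3] 0.57 [ 0.6804 -0.0914  0.06  ]
tray wrist [402.5, 169.7] 0.78 [ 0.6102 -0.0414  0.0607]
tray wrist [464.3, 50.7] 0.4 [0.6224 0.0278 0.089 ]
tray top [283.2, 170.9] 0.66 [ 0.6592 -0.1429  0.0877]
pull wrist [486.4, 43.7] 0.76 [0.6226 0.0277 0.1031]
pull top [205.4, 162.0] 0.97 [0.6524 0.1239 0.1584]
156 91
```

View pics/v5.png

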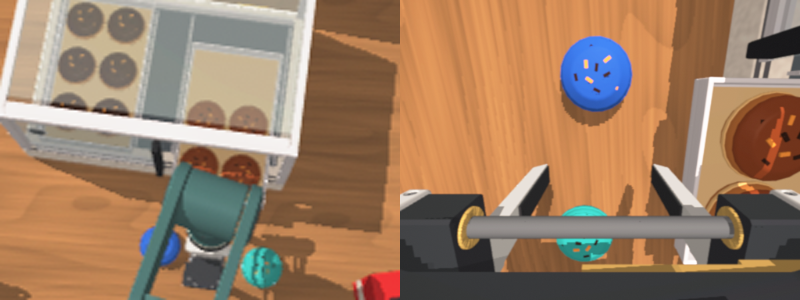

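The right finger back faces the tray rim (rim's left corner at about (310,80) in the right half of the picture) with a gap of roughly 25 mm. Pushing begins gently.

Emit:
{"fn": "drive_tool", "kwargs": {"plan": [{"xyz": [-0.2, 0.6, 0.2], "yaw": 0}, {"xyz": [-0.2, 0.6, 0], "yaw": 0}, {"xyz": [0, 0.5, 0], "yaw": 0}, {"xyz": [0, 0.5, 0], "yaw": 0}, {"xyz": [0, 0.5, 0], "yaw": 0}, {"xyz": [0, 0.5, 0], "yaw": 0}, {"xyz": [0, 0.6, 0], "yaw": 0}, {"xyz": [0, 0.6, 0], "yaw": 0}, {"xyz": [0, 0.6, 0], "yaw": 0}]}}

```text
time: 6.82
tcp_pos: [0.5538, -0.0789, 0.0866]
tcp_rot: [[0.06, 0.998, -0.006], [0.998, -0.06, 0.0], [-0.0, -0.006, -1.0]]
ft_force: [-8.8, 0.8, 6.1]
finger_gap: 0.0941
finger_force: 4.3
```

Emit:
{"fn": "drive_tool", "kwargs": {"plan": [{"xyz": [0, 0.4, 0], "yaw": 0}, {"xyz": [0, 0.4, 0], "yaw": 0}, {"xyz": [0, 0.4, 0], "yaw": 0}, {"xyz": [0, 0.3, 0], "yaw": 0}, {"xyz": [0, 0.3, 0], "yaw": 0}]}}

```text
time: 7.23
tcp_pos: [0.5717, -0.0799, 0.0866]
tcp_rot: [[0.06, 0.998, -0.006], [0.998, -0.06, 0.0], [-0.0, -0.006, -1.0]]
ft_force: [-8.0, -0.3, 5.8]
finger_gap: 0.0941
finger_force: 4.2
```

Emit:
{"fn": "drive_tool", "kwargs": {"plan": [{"xyz": [0, 0.35, 0], "yaw": 0}, {"xyz": [0, 0.35, 0], "yaw": 0}, {"xyz": [0, 0.35, 0], "yaw": 0}, {"xyz": [0, 0.25, 0], "yaw": 0}, {"xyz": [0, 0.1, 0], "yaw": 0}, {"xyz": [0, 0, 0], "yaw": 0}]}}

```text
time: 7.73
tcp_pos: [0.586, -0.0807, 0.0866]
tcp_rot: [[0.06, 0.998, -0.005], [0.998, -0.06, 0.0], [0.0, -0.005, -1.0]]
ft_force: [-7.9, -0.2, 4.8]
finger_gap: 0.0939
finger_force: 3.6
```

```bash
python3 - <<'E'
from h import *
np.set_printoptions(precision=4,suppress=True)
s=ctrl.observe(); p=np.array(s['tcp_pos']); print(p,s['time'],s['ft_force'],s['finger_force'])
im,D=ctrl.get_image('wrist'); im2,D2=ctrl.get_image('side'); im3,D3=ctrl.get_image('top')
R=lambda i,w,h:cv2.resize(i[:,:,::-1],(w,h),interpolation=cv2.INTER_CUBIC)
x0,y0=150,85
cv2.imwrite('pics/v6.png',np.vstack([np.hstack([R(im3[90:240,160:360],400,300),R(im2[90:240,150:350],400,300)]),np.hstack([R(im[:,:],400,300),R(im[0:200,312:512],400,300)])]))
E
```

```text
[ 0.586  -0.0807  0.0866] 7.7333 [-7.8552 -0.2294  4.8278] 3.5797226428985596
```

View pics/v6.png

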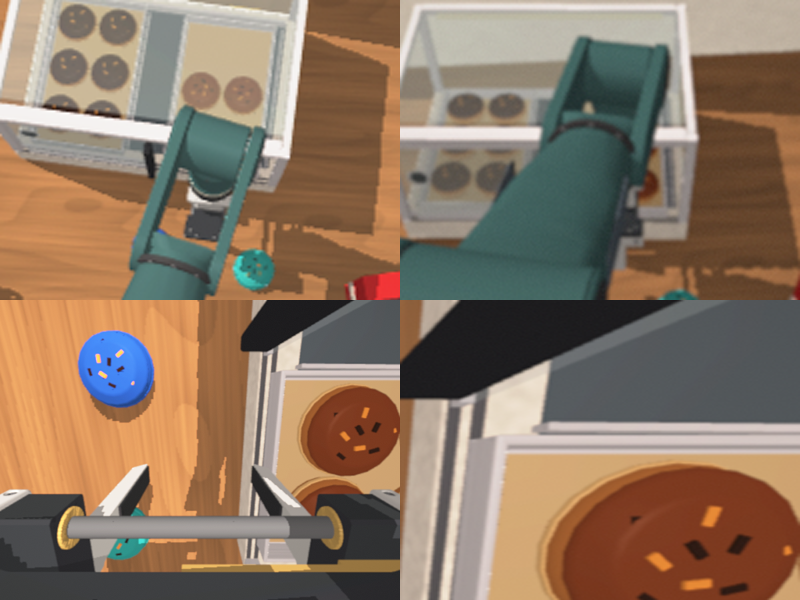

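The tray is square between its runners with its rim now just inside the door grooves, about 10 mm short. Nothing touches the header yet, so I creep the last bit and watch the force.

Emit:
{"fn": "drive_tool", "kwargs": {"plan": [{"xyz": [0, 0.15, 0], "yaw": 0}, {"xyz": [0, 0.15, 0], "yaw": 0}, {"xyz": [0, 0.1, 0], "yaw": 0}, {"xyz": [0, 0, 0], "yaw": 0}]}}

```text
time: 8.22
tcp_pos: [0.5898, -0.081, 0.0866]
tcp_rot: [[0.06, 0.998, -0.006], [0.998, -0.06, 0.0], [0.0, -0.006, -1.0]]
ft_force: [-7.3, 0.4, 5.5]
finger_gap: 0.0942
finger_force: 3.7
```

Emit:
{"fn": "drive_tool", "kwargs": {"plan": [{"xyz": [0, 0.1, 0], "yaw": 0}, {"xyz": [0, 0.1, 0], "yaw": 0}, {"xyz": [0, 0, 0], "yaw": 0}]}}

```text
time: 8.47
tcp_pos: [0.5918, -0.0811, 0.0866]
tcp_rot: [[0.06, 0.998, -0.006], [0.998, -0.06, 0.0], [0.0, -0.006, -1.0]]
ft_force: [-7.2, 0.4, 4.2]
finger_gap: 0.0938
finger_force: 3.8
```

Emit:
{"fn": "drive_tool", "kwargs": {"plan": [{"xyz": [0, 0.1, 0], "yaw": 0}, {"xyz": [0, 0.05, 0], "yaw": 0}, {"xyz": [0, 0, 0], "yaw": 0}]}}

```text
time: 8.72
tcp_pos: [0.5932, -0.0812, 0.0866]
tcp_rot: [[0.06, 0.998, -0.006], [0.998, -0.06, 0.0], [0.0, -0.006, -1.0]]
ft_force: [-7.8, 0.3, 5.2]
finger_gap: 0.094
finger_force: 3.9
```

```bash
python3 - <<'E'
from h import *
np.set_printoptions(precision=4,suppress=True)
s=ctrl.observe(); p=np.array(s['tcp_pos']); print(p,s['time'],s['ft_force'],s['finger_force'])
im,D=ctrl.get_image('wrist')
cv2.imwrite('pics/v7.png',cv2.resize(im[0:192,300:512,::-1],(663,600),interpolation=cv2.INTER_CUBIC)); np.save('wD.npy',D)
E
```

```text
[ 0.5932 -0.0812  0.0866] 8.7167 [-7.7776  0.3387  5.2423] 3.9335475862026215
```

View pics/v7.png

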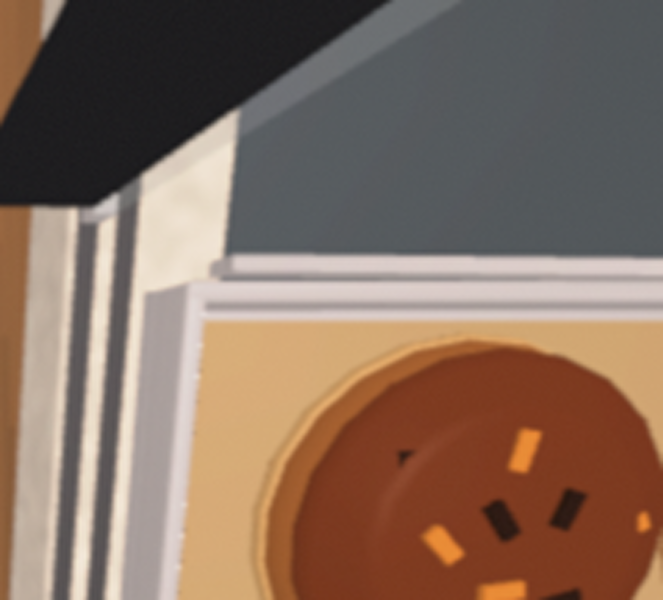

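At this scale the grooves (case x = 4 and 12 mm) sit at columns 80 and 121 of row 295, and the rim's foot at 146. That puts the rim at case x of about 17 mm, so the tray is about 3 mm short of its stop, inside the 7 mm limit. One more millimetre, then I hold and withdraw.

Emit:
{"fn": "drive_tool", "kwargs": {"plan": [{"xyz": [0, 0.1, 0], "yaw": 0}, {"xyz": [0, 0, 0], "yaw": 0}, {"xyz": [0, 0, 0], "yaw": 0}, {"xyz": [0, 0, 0], "yaw": 0}]}}

```text
time: 9.1
tcp_pos: [0.5942, -0.0812, 0.0866]
tcp_rot: [[0.06, 0.998, -0.006], [0.998, -0.06, 0.0], [0.0, -0.006, -1.0]]
ft_force: [-7.1, 1.8, 5.7]
finger_gap: 0.0937
finger_force: 3.8
```

Emit:
{"fn": "drive_tool", "kwargs": {"plan": [{"xyz": [0, -0.3, 0], "yaw": 0}, {"xyz": [0, -0.6, 0], "yaw": 0}, {"xyz": [0, -1.3, 0], "yaw": 0}, {"xyz": [0, -1.5, 0], "yaw": 0}, {"xyz": [0, -1.5, 0], "yaw": 0}, {"xyz": [0, -1.7, 0], "yaw": 0}, {"xyz": [0, -1.7, 0], "yaw": 0}, {"xyz": [0, -1.7, 0], "yaw": 0}, {"xyz": [0, -1.7, 0], "yaw": 0}, {"xyz": [0, 0, 0], "yaw": 0}]}}

```text
time: 9.93
tcp_pos: [0.4739, -0.0737, 0.0861]
tcp_rot: [[0.06, 0.998, -0.002], [0.998, -0.06, 0.0], [0.0, -0.002, -1.0]]
ft_force: [-0.8, 0.6, -0.6]
finger_gap: 0.0942
finger_force: 0.0
```

Emit:
{"fn": "drive_tool", "kwargs": {"plan": [{"xyz": [1, 0, -1], "yaw": 0}, {"xyz": [1.5, 0, -1], "yaw": 0}, {"xyz": [1.5, 0, -1], "yaw": 0}, {"xyz": [1.5, 0, -1], "yaw": 0}, {"xyz": [1.5, 0, -1], "yaw": 0}, {"xyz": [1.5, 0, -1], "yaw": 0}, {"xyz": [1.5, 0, -1], "yaw": 0}, {"xyz": [1.5, 0, -1], "yaw": 0}, {"xyz": [1.5, 0, -1], "yaw": 0}, {"xyz": [1.5, 0, -1.4], "yaw": 0}, {"xyz": [0, 0, 0], "yaw": 0}, {"xyz": [0, 0, 0], "yaw": 0}], "hand": 0, "force": 20}}

```text
time: 10.93
tcp_pos: [0.4864, 0.0716, 0.1918]
tcp_rot: [[0.058, 0.998, 0.003], [0.998, -0.058, -0.0], [0.0, 0.003, -1.0]]
ft_force: [0.1, -0.6, -0.0]
finger_gap: 0.0175
finger_force: 0.0
```

```bash
python3 - <<'E'
from h import *
np.set_printoptions(precision=4,suppress=True)
s=ctrl.observe(); p=np.array(s['tcp_pos']); print(p,s['time'],s['ft_force'],s['finger_gap'])
ex=np.array([.9983,-.059,0]);ey=np.array([.059,.9983,0]);O=np.array([.643,.039,0]); print('case',(p-O)@ex,(p-O)@ey)
I={}
for n in ['wrist','top','side']:
    I[n],D=ctrl.get_image(n)
    for k in ['pull','tray_rim']:
        for q in ctrl.look_for(k,n)[:2]:
            w=dep(n,q['xy'],D); print(k,n,q['xy'],round(q['score'],2),w, None if w is None else ((w-O)@ex,(w-O)@ey))
R=lambda i,w,h:cv2.resize(i[:,:,::-1],(w,h),interpolation=cv2.INTER_CUBIC)
cv2.imwrite('pics/v8.png',np.vstack([np.hstack([R(I['top'][90:240,160:360],400,300),R(I['side'][90:240,150:350],400,300)]),np.hstack([R(I['wrist'],400,300),R(I['wrist'][:200,312:512],400,300)])]))
E
```

```text
[0.4864 0.0716 0.1918] 10.9333 [ 0.102  -0.551  -0.0329] 0.017451209986960686
case -0.15830158542842893 0.0232669016131387
pull wrist [459.3, 139.3] 0.69 [0.6501 0.1158 0.131 ] (np.float64(0.0025114242831500867), np.float64(0.07703940837274012))
pull wrist [429.3, 274.5] 0.61 [ 0.6766 -0.0431  0.077 ] (np.float64(0.03842572644174903), np.float64(-0.07993075369393537))
tray_rim wrist [403.9, 313.2] 0.92 [ 0.6508 -0.0934  0.0775] (np.float64(0.015640084892706893), np.float64(-0.13171034032675474))
pull top [205.0, 160.9] 0.98 [0.6522 0.1234 0.1719] (np.float64(0.004244710255677926), np.float64(0.0848122191428692))
tray_rim top [264.3, 171.4] 0.65 [ 0.6561 -0.0763  0.075 ] (np.float64(0.019902975029896828), np.float64(-0.11431735648775732))
pull side [223.0, 176.4] 0.89 [0.6208 0.0289 0.1986] (np.float64(-0.021572911569522266), np.float64(-0.01134419199144799))
pull side [367.6, 242.9] 0.67 [ 0.3926 -0.3642  0.1482] (np.float64(-0.22615825382188698), np.float64(-0.4172916852132665))
tray_rim side [257.9, 186.7] 0.95 [ 0.6946 -0.0808  0.0581] (np.float64(0.05857232277178879), np.float64(-0.11653852333082657))
```

View pics/v8.png

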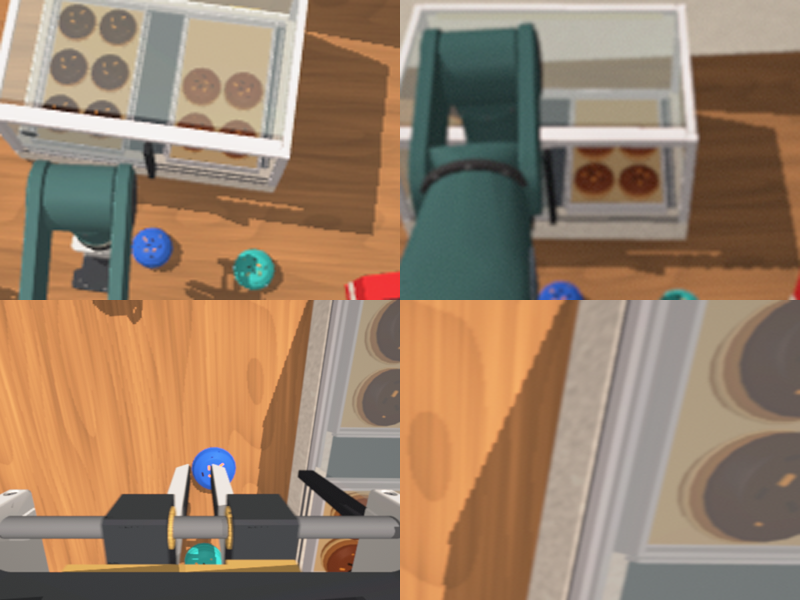

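The tray is home in all views, with its doughnuts in place. The bar is at case y of about -11 mm. I raise slightly so the body passes above the case top, and move the closed fingers in to the left of the bar.

Emit:
{"fn": "drive_tool", "kwargs": {"plan": [{"xyz": [0.3, 1, -0.3], "yaw": 0}, {"xyz": [0.2, 1.3, 0], "yaw": 0}, {"xyz": [0, 1.3, 0], "yaw": 0}, {"xyz": [0, 1.3, 0], "yaw": 0}, {"xyz": [0, 1.3, 0], "yaw": 0}, {"xyz": [0, 1.3, 0], "yaw": 0}, {"xyz": [0, 1.3, 0], "yaw": 0}, {"xyz": [0, 1.2, 0], "yaw": 0}, {"xyz": [0, 1.0, 0], "yaw": 0}, {"xyz": [0, 0, 0], "yaw": 0}, {"xyz": [0, 0, 0], "yaw": 0}]}}

```text
time: 12.3
tcp_pos: [0.595, 0.0688, 0.193]
tcp_rot: [[0.06, 0.998, -0.001], [0.998, -0.06, 0.0], [-0.0, -0.001, -1.0]]
ft_force: [0.5, 0.1, 0.4]
finger_gap: 0.0008
finger_force: 0.0
```

Emit:
{"fn": "drive_tool", "kwargs": {"plan": [{"xyz": [0, 0.6, 0], "yaw": 0}, {"xyz": [0, 0.6, 0], "yaw": 0}, {"xyz": [0, 0.6, 0], "yaw": 0}, {"xyz": [0, 0.6, 0], "yaw": 0}, {"xyz": [0, 0, 0], "yaw": 0}, {"xyz": [0, 0, 0], "yaw": 0}]}}

```text
time: 12.8
tcp_pos: [0.6193, 0.0676, 0.1933]
tcp_rot: [[0.06, 0.998, -0.0], [0.998, -0.06, 0.0], [0.0, -0.0, -1.0]]
ft_force: [-0.3, -1.0, 0.3]
finger_gap: 0.0007
finger_force: 0.0
```

Emit:
{"fn": "drive_tool", "kwargs": {"plan": [{"xyz": [0, 0.4, 0], "yaw": 0}, {"xyz": [0, 0.3, 0], "yaw": 0}, {"xyz": [-0.8, 0, 0], "yaw": 0}, {"xyz": [-0.8, 0, 0], "yaw": 0}, {"xyz": [-0.8, 0, 0], "yaw": 0}, {"xyz": [-0.8, 0, 0], "yaw": 0}, {"xyz": [-0.8, 0, 0], "yaw": 0}, {"xyz": [-0.8, 0, 0], "yaw": 0}]}}

```text
time: 13.47
tcp_pos: [0.6228, 0.0188, 0.1935]
tcp_rot: [[0.06, 0.998, -0.0], [0.998, -0.06, 0.001], [0.001, -0.0, -1.0]]
ft_force: [-1.3, 2.4, -0.1]
finger_gap: 0.0007
finger_force: 1.3
```

Emit:
{"fn": "drive_tool", "kwargs": {"plan": [{"xyz": [-1, 0, 0], "yaw": 0}, {"xyz": [-1, 0, 0], "yaw": 0}, {"xyz": [-1, 0, 0], "yaw": 0}, {"xyz": [-1, 0, 0], "yaw": 0}, {"xyz": [-1, 0, 0], "yaw": 0}, {"xyz": [0, 0, 0], "yaw": 0}]}}

```text
time: 13.97
tcp_pos: [0.6203, -0.0337, 0.1935]
tcp_rot: [[0.063, 0.998, 0.001], [0.998, -0.063, -0.003], [-0.002, 0.001, -1.0]]
ft_force: [0.1, 0.1, 0.3]
finger_gap: 0.0004
finger_force: 0.0
```

The door is moving with the bar (about 2.4 N).

Emit:
{"fn": "drive_tool", "kwargs": {"plan": [{"xyz": [-1, 0, 0], "yaw": 0}, {"xyz": [-1, 0, 0], "yaw": 0}, {"xyz": [-1, 0, 0], "yaw": 0}, {"xyz": [-1, 0, 0], "yaw": 0}, {"xyz": [-1, 0, 0], "yaw": 0}, {"xyz": [-1, 0, 0], "yaw": 0}, {"xyz": [-1, 0, 0], "yaw": 0}, {"xyz": [-1, 0, 0], "yaw": 0}, {"xyz": [-1, 0, 0], "yaw": 0}, {"xyz": [-1, 0, 0], "yaw": 0}, {"xyz": [-0.8, 0, 0], "yaw": 0}, {"xyz": [-0.5, 0, 0], "yaw": 0}]}}

```text
time: 14.97
tcp_pos: [0.6132, -0.1449, 0.1934]
tcp_rot: [[0.061, 0.998, -0.0], [0.998, -0.061, -0.0], [-0.0, -0.0, -1.0]]
ft_force: [-1.6, 2.5, 0.2]
finger_gap: 0.0004
finger_force: 1.2
```

Emit:
{"fn": "drive_tool", "kwargs": {"plan": [{"xyz": [-0.4, 0, 0], "yaw": 0}, {"xyz": [-0.3, 0, 0], "yaw": 0}, {"xyz": [-0.3, 0, 0], "yaw": 0}, {"xyz": [-0.2, 0, 0], "yaw": 0}, {"xyz": [0, 0, 0], "yaw": 0}]}}

```text
time: 15.38
tcp_pos: [0.6128, -0.1559, 0.1934]
tcp_rot: [[0.06, 0.998, 0.0], [0.998, -0.06, -0.001], [-0.001, 0.001, -1.0]]
ft_force: [-0.3, 0.9, 0.6]
finger_gap: 0.0002
finger_force: 0.3
```

Emit:
{"fn": "drive_tool", "kwargs": {"plan": [{"xyz": [-0.2, 0, 0], "yaw": 0}, {"xyz": [-0.2, 0, 0], "yaw": 0}, {"xyz": [-0.2, 0, 0], "yaw": 0}, {"xyz": [-0.1, 0, 0], "yaw": 0}, {"xyz": [0, 0, 0], "yaw": 0}]}}

```text
time: 15.8
tcp_pos: [0.6125, -0.1603, 0.1934]
tcp_rot: [[0.058, 0.998, 0.0], [0.998, -0.058, 0.004], [0.004, 0.0, -1.0]]
ft_force: [-0.6, 6.6, -0.2]
finger_gap: 0.0004
finger_force: 3.5
```

Emit:
{"fn": "drive_tool", "kwargs": {"plan": [{"xyz": [-0.1, 0, 0], "yaw": 0}, {"xyz": [-0.1, 0, 0], "yaw": 0}, {"xyz": [0, 0, 0], "yaw": 0}]}}

```text
time: 16.05
tcp_pos: [0.6125, -0.1602, 0.1934]
tcp_rot: [[0.057, 0.998, 0.0], [0.998, -0.057, 0.008], [0.008, -0.0, -1.0]]
ft_force: [-0.7, 11.6, 0.4]
finger_gap: 0.0008
finger_force: 5.7
```

Hard stop at case y of about -0.201, with force up to 11.6 N and no more motion. I back off and check.

Emit:
{"fn": "drive_tool", "kwargs": {"plan": [{"xyz": [0.5, 0, 0], "yaw": 0}, {"xyz": [0.5, 0, 0], "yaw": 0}, {"xyz": [0.3, -1, 0], "yaw": 0}, {"xyz": [0, -2, 0], "yaw": 0}, {"xyz": [0, -2, 0], "yaw": 0}, {"xyz": [0, -2, 0], "yaw": 0}, {"xyz": [0, -2, 0], "yaw": 0}, {"xyz": [0, -2, 0], "yaw": 0}, {"xyz": [0, -2, -1], "yaw": 0}, {"xyz": [0, -2, -1], "yaw": 0}, {"xyz": [0, -1, 0], "yaw": 0}, {"xyz": [0, 0, 0], "yaw": 0}]}}

```text
time: 17.05
tcp_pos: [0.4525, -0.1424, 0.2147]
tcp_rot: [[0.061, 0.998, 0.003], [0.998, -0.061, -0.002], [-0.002, 0.003, -1.0]]
ft_force: [-0.3, -0.4, 0.1]
finger_gap: 0.0009
finger_force: 0.0
```

Emit:
{"fn": "drive_tool", "kwargs": {"plan": [{"xyz": [2, -0.5, -1], "yaw": 0}, {"xyz": [3, -0.5, -1], "yaw": 0}, {"xyz": [3, -0.5, -1], "yaw": 0}, {"xyz": [3, -0.5, -1], "yaw": 0}, {"xyz": [3, -0.5, 0], "yaw": 0}, {"xyz": [3, -0.5, 0], "yaw": 0}, {"xyz": [3, 0, 0], "yaw": 0}, {"xyz": [0, 0, 0], "yaw": 0}]}}

```text
time: 17.72
tcp_pos: [0.4358, 0.0638, 0.253]
tcp_rot: [[0.054, 0.999, 0.0], [0.999, -0.054, 0.002], [0.002, 0.0, -1.0]]
ft_force: [-0.0, -0.6, -0.5]
finger_gap: 0.0004
finger_force: 0.0
```

```bash
python3 - <<'E'
from h import *
np.set_printoptions(precision=4,suppress=True)
ex=np.array([.9983,-.059,0]);ey=np.array([.059,.9983,0]);O=np.array([.643,.039,0])
I={};r=[]
for n in ['top','side']:
    I[n],D=ctrl.get_image(n)
    for k in ['pull','tray_rim','mug','collection_box','tongs']:
        for q in ctrl.look_for(k,n)[:1]:
            w=dep(n,q['xy'],D); print(k,n,q['xy'],round(q['score'],2),w, None if w is None else ((w-O)@ex,(w-O)@ey))
R=lambda i,w,h:cv2.resize(i[:,:,::-1],(w,h),interpolation=cv2.INTER_CUBIC)
cv2.imwrite('pics/v9.png',np.vstack([R(I['top'][120:220,200:330],390,300),R(I['side'][130:230,200:330],390,300)]))
E
```

```text
pull top [265.0, 170.2] 0.82 [ 0.6367 -0.078   0.1628] (np.float64(0.0005714469273311283), np.float64(-0.11720984832760958))
mug top [130.2, 233.1] 0.57 [0.4089 0.3962 0.0041] (np.float64(-0.25477743057906976), np.float64(0.3428052140433932))
collection_box top [355.1, 238.9] 0.93 [ 0.4308 -0.3833  0.1515] (np.float64(-0.18697346165656611), np.float64(-0.4340937550953251))
tongs top [386.8, 233.1] 0.61 [ 0.4739 -0.5331  0.0117] (np.float64(-0.13508608877511258), np.float64(-0.5811192839220181))
pull side [259.6, 179.4] 0.66 [ 0.6358 -0.0827  0.1605] (np.float64(-5.225874972770387e-05), np.float64(-0.12194671442414735))
mug side [110.2, 272.0] 0.95 [0.4267 0.3886 0.0037] (np.float64(-0.23652356497922417), np.float64(0.33627456224059615))
collection_box side [368.7, 244.3] 0.87 [ 0.3886 -0.3664  0.1473] (np.float64(-0.2300943646854302), np.float64(-0.4197266970188371))
tongs side [393.9, 225.1] 0.96 [ 0.5394 -0.5226  0.0089] (np.float64(-0.07025879495444015), np.float64(-0.5667866680257937))
```

View pics/v9.png

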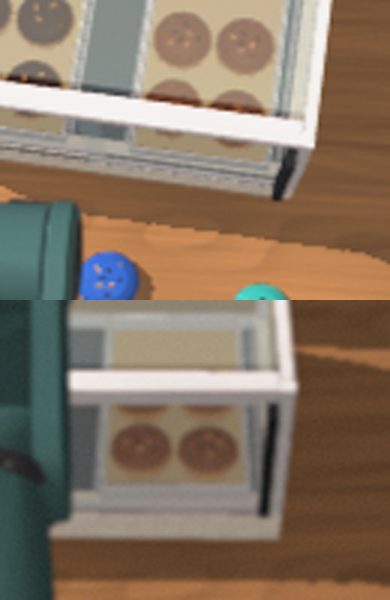

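In both views the black bar stands against the right corner post, the tray is inside with all its doughnuts, and the bystanders are unmoved. One numeric check of the bar, then I hand in.

```bash
python3 - <<'E'
from h import *
ex=np.array([.9983,-.059,0]);ey=np.array([.059,.9983,0]);O=np.array([.643,.039,0])
I,D=ctrl.get_image('side'); K,R,t=cam('side'); v,u=np.mgrid[:384,:512]
W=(np.stack([(u-K[0,2])/K[0,0]*D,(v-K[1,2])/K[1,1]*D,D],-1)-t)@R
m=(I.max(2)<60)&(u>270)&(u<310)&(v>150)&(v<215)&(D>0)
x=(W[m]-O)@ex;y=(W[m]-O)@ey; print(m.sum(),np.percentile(x,[5,50,95]),np.percentile(y,[5,50,95]))
w=(W-O); cx=w@ex; cy=w@ey
g=(abs(cx)<.04)&(abs(W[...,2]-.243)<.012)&(D>0)&(u>240); print('case right edge y',np.percentile(cy[g],1))
if np.median(y)<-.205:
    ctrl.job_done(); print('handed in')
E
```

```text
96 [-0.02526037 -0.02236112 -0.01071826] [-0.21597452 -0.21240481 -0.20921168]
case right edge y -0.23487776134402666
the job is handed in; nothing more can be done
handed in
```

I pushed the tray home to about 2 mm from its stop and slid the right-hand door to its hard stop, with the bar against the right post. The four doughnuts and the bystanders looked undisturbed in the last views; the left-hand door was partly hidden by the arm then, so I didn't confirm it stayed shut. The job is handed in, but I haven't seen a verdict.

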